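Roll a milling jar up its loading ramp and close the keeper

TASK

Load the milling jar: with the fingertips, gently and slowly push the steel jar that lies at the foot of the small aluminium ramp up the slope, over the crest and into its seat against the stop at the top, never lifting it and never letting it run back down. Then swing the keeper arm with a fingertip on its upright peg until it lies straight across the ramp behind the jar, leaving the jar seated. Grasp nothing and leave the other things on the bench where they are.

Things in the scene. Friction and masses are not known exactly. Their poses are not given: they have to be found in the camera images.
- loader: Fixed aluminium loading ramp 265 long (x), 116 wide (y), 72 high. Origin: under its middle, on the bench; x points up the slope to the stop, z up. Along x (mm): rear lip -137 to -131, top z 14; flat landing -131 to -65 at z 10; slope to the crest at x 75, z 32; step down to the seat floor, z 29; stop face at x 114, top z 72. Channel between the side cheeks 98 wide (y +-49).
- ramp_face: Sloping plate of the ramp (about 9 degrees), fixed to the loader. Origin: middle of the slope's lower edge, on its surface (loader x -65, z 10); x points up along the slope, z square off its surface. The side cheeks stand 10 mm above the slope; their tops are at loader z 21 beside the landing and z 43 beside the seat.
- jar: Loose smooth, polished steel milling jar: closed cylinder 52 in diameter, 90 long, fluted screw lid at one end, about 0.45 kg, lying across the channel on the landing. Origin: its centre; y is its long axis (across the ramp), x and z turn as it rolls. Let go on the slope, it rolls down; it stays put on the landing and in the seat.
- seat (a point): Fixed point of the loader: where the jar's centre is when it lies in its seat against the stop (loader x 87.5, y 0, z 55 mm).
- keeper (a joint): Angle of the keeper arm (rad) about an upright hinge on the ramp's -y side. At 0 the arm points down the slope beside the channel (loader -x); it grows as the arm swings in over the channel; at 1.57 (end of travel) it lies straight across it (loader +y), 4 mm behind the seated jar. Starts open, -0.4 to 0.1. Stays where it is left; moves with about 1 N at the peg.
- keeper_pivot (a point): Fixed point on the keeper's hinge axis, at mid height of the arm (loader x 53.5, y -66, z 54 mm). The dark steel arm is 8 wide, 70 long from the hinge, from z 50 to 58.
- keeper_peg (a point): Middle of the upright grey peg on the keeper arm, 60 mm from the hinge axis: 10 in diameter, from the arm's top at z 58 to z 94; this point at z 80.
- label_tape: Roll of label tape, 66 across, 19 high, a bystander. Origin: underside.
- marker_blue: Marker pen lying on the bench, about 130 long, 15 thick, a bystander. Origin: underside.
- vial: Small empty vial lying on its side, about 60 long, 22 thick, a bystander. Origin: underside.
- petri: Closed petri dish, 61 across, 15 high, a bystander. Origin: underside.
Mind the look-alikes: they are no part of the job. Leave any green look-alike of the jar alone.

How it is judged:
By the outcome, as a careful person would: the job done as asked, in the order asked, and still so for the second after the job is handed in, with the robot touching nothing.
It also fails if it takes over 64 s, if anything falls off the work surface, if the arm or the gripper's body presses on something with over 40 N, if the wrist force passes 120 N, or if a joint passes its speed limit or range.

ROBOT

A 6-joint arm with a two-finger parallel gripper is mounted at the origin on a cart in front of the work surface, level with it; the furniture and walls round the work are solid. World frame = base frame: x ahead of the robot, y to its left, z up, the work surface at z = 0. Lengths are in m, angles in degrees, forces in N, time in s.
With the tool pointing down it reaches from about 0.35 to 0.975 m from the base axis. Payload 7.1 kg.
Tool frame: the origin (TCP) lies between the finger pads; the fingertips stand 8 mm ahead of it and the grasp point (between the pads) lies 11 mm behind it; z points along the fingers, x is the direction in which the jaws open and shut, and the axes are right-handed (so a half turn about z gives the same grasp; the last joint's range is limited). The gripper opens to 88 mm and grips with 3 to 60 N. Pads are 20 mm wide; open, the fingers measure 115 mm over their backs; the gripper's body (75 mm by 178 mm) begins 61 mm behind the grasp point.
Start: joints at [-72.479, 24.242, 93.386, -0, 62.372, -1.089], TCP at [0.199, -0.592, 0.231] pointing down, gripper open.
Joint ranges: [-172.04, 172.04], [-51.8, 120.97], [4.93, 147.93], [-75.15, 255.16], [6.16, 154.13], [-145.62, 145.62]. Speed limits (degrees/s): [136.94, 136.94, 172.46, 180, 180, 180].

INTERFACE

Orientations are given as a 3x3 rotation matrix whose columns are the frame's x, y, z axes.
In Python, from station import state, get_image, calibration, sign_off, search_frame gives the robot as it stands.
- The arm moves only by the tool step_arm, never from a script. Its argument "targets" is a list of rows, each a list of 5 numbers: the shift along the tool's x, y, z in mm, then the turn about the tool's z in rad, then the opening, from 0 (shut) to 1 (fully open). In form: [[x, y, z, twist, grip], ...]. A call has 1 to 8 rows; each row shifts and turns the pose as measured when the row begins, along the tool's axes as they then stand; what a row does not reach is not made up. A row lasts 1/10 s, in which the tool goes at most 50 mm and 8.59 degrees, less where a joint would pass 70% of its speed; a pose out of reach is approached as far as the arm can. A call with a gripper value outside its range is refused whole. The fingers move at their own pace and stop on an object; the grip force is fixed at half the most. Time passes only in rows, so rows that do not move let the fingers close. It gives the time, the measured TCP pose, the force and the opening at its end, in the units of the state.
- state(): the state, without advancing time (a new reading comes with each control period).
- get_image(name): name is "side" or "top" or "wrist"; returns the picture (480x640x3 uint8, red, green, blue); there is no depth.
- calibration(name): a dict with "fx", "fy", "cx", "cy" (pixels), "xyz" and "orientation" of the camera in the world. Camera axes: x right, y down, z forward; pixel columns grow to the right and rows downward; lengths in m; the calibration is good to about 2 mm. A picture is of the moment at which its call begins: read the wrist's pose just before it. calibration takes no time and is no camera call; for the wrist camera it gives the pose at the moment of the call.
- sign_off(): hands the job in, once; it reports no verdict.
Trained networks look in the newest picture that a camera, given by its name, has taken for a name from the list of things; names that differ only in an ending like _2 or _b are one class to them, and where a whole thing is asked for, a point or a joint stands for the part that bears it (a point fixed in the world has none). Each returns a list of dicts, best first, with "confidence" (0 to 1); they miss things now and then, are a little off and sometimes report something else, mostly with a low value. They report only what shows in the picture. A call takes as long as a camera call. They do not tell look-alikes from the thing itself.
- search_frame(camera, label): "pixel" ([column, row] in pixels, amid what is visible of it).
The state is a dict: "time_s": time; "q": joint angles; "joint_vel": joint speeds; "tau": joint torques, N m; "tool_pos": TCP position; "tool_rot": TCP orientation; "ft_force": force on the tool from outside, world axes, zero at the start; "ft_torque": the same for the moment, N m; "grip_width": finger opening in m.
Only numpy, scipy, OpenCV 4.12 (cv2) and the standard library are available. Lean on these libraries where they do the work, as an engineer would, in place of code of your own. Each camera call takes 0.05 s, during which the arm holds its last target.

## Working session

There is one attempt and no reset: what is moved stays moved. The work goes in short steps, Python scripts to look and compute and a tool call to move; the robot and the scene stay as the last step left them, time stands still between calls to the robot, and variables do not carry over. Pictures are saved under pics/ and viewed, and the job is handed in when it is done.

Besides the shell and the picture viewer there is one more tool, called as name(argument=value, ...), one argument or row to a line, values as JSON. step_arm: Moves the arm, as the interface text tells. Its arguments: {"type":"object","properties":{"targets":{"type":"array","items":{"type":"array","items":{"type":"number"}}}},"required":["targets"]}

```bash
mkdir -p pics; ls; python3 - <<'E'
from station import *
import cv2,numpy as np
s=state();print(s)
for n in ['side','top']:
    im=get_image(n);cv2.imwrite(f'pics/{n}0.png',im[:,:,::-1])
    c=calibration(n);print(n,c)
    for l in ['loader','jar','keeper','keeper_peg','label_tape','marker_blue','vial','petri']:
        print(l,[(x['pixel'],round(x['confidence'],2)) for x in search_frame(n,l)][:3])
E
```

```text
pics
{'time_s': 0.0, 'q': array([-7.24774631e+01,  2.42851497e+01,  9.34307762e+01,  8.46554355e-04,
        6.23719710e+01, -1.08760707e+00]), 'joint_vel': array([-0.06851761,  0.11935494,  0.00252943, -0.03638515,  0.01779928,
        0.02658262]), 'tau': array([-3.03861365e-03, -5.44634163e+01, -2.73666662e+01,  6.41065557e-02,
        2.27518467e-02, -9.29657153e-05]), 'tool_pos': array([ 0.19933095, -0.59179364,  0.22989836]), 'tool_rot': array([[ 3.19120255e-01, -9.47714124e-01, -4.49402041e-04],
       [-9.47712990e-01, -3.19120569e-01,  1.46684690e-03],
       [-1.53356496e-03, -4.21964049e-05, -9.99998823e-01]]), 'ft_force': array([-0.43600846,  0.19362794,  0.12121584]), 'ft_torque': array([ 0.00653759, -0.03982559,  0.04424982]), 'grip_width': 0.08760784306290385}
side {'fx': 556.6515216707297, 'fy': 556.6515216707297, 'cx': 323.7587262386859, 'cy': 239.022772532541, 'xyz': array([0.06524958, 1.14545313, 1.22386111]), 'orientation': array([[-0.9052652 , -0.27732807,  0.32184479],
       [-0.42477663,  0.6046155 , -0.67379886],
       [-0.00772901, -0.7466788 , -0.66513986]
[... 362 characters left out ...]
68033, 'fy': 588.8250279868033, 'cx': 323.31894146705565, 'cy': 245.8929291881951, 'xyz': array([0.36935282, 0.00602462, 1.41471248]), 'orientation': array([[-0.01532421, -0.98608257,  0.16554857],
       [-0.9998723 ,  0.01436188, -0.00700849],
       [ 0.00453337, -0.16563483, -0.98617673]])}
loader [([304.8, 246.2], 0.74), ([437.4, 260.0], 0.71)]
jar [([342.9, 253.0], 0.94), ([493.8, 210.9], 0.68), ([194.8, 261.2], 0.56)]
keeper [([305.1, 214.1], 0.54), ([430.0, 205.7], 0.39)]
keeper_peg [([305.0, 213.6], 0.61)]
label_tape [([162.9, 323.8], 0.6)]
marker_blue [([297.1, 172.5], 0.88)]
vial [([430.1, 204.4], 0.53), ([304.3, 245.6], 0.44), ([301.2, 171.8], 0.3)]
petri [([438.7, 262.9], 0.66)]
```

```bash
python3 - <<'E'
import cv2
a=cv2.imread('pics/top0.png');cv2.imwrite('pics/top0c.png',cv2.resize(a[150:350,140:400+60],None,fx=2.5,fy=2.5,interpolation=2))
a=cv2.imread('pics/side0.png');cv2.imwrite('pics/side0c.png',cv2.resize(a[170:330,220:420],None,fx=3.7,fy=3.7,interpolation=2))
E
```

```text
(no output)
```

View pics/top0.png

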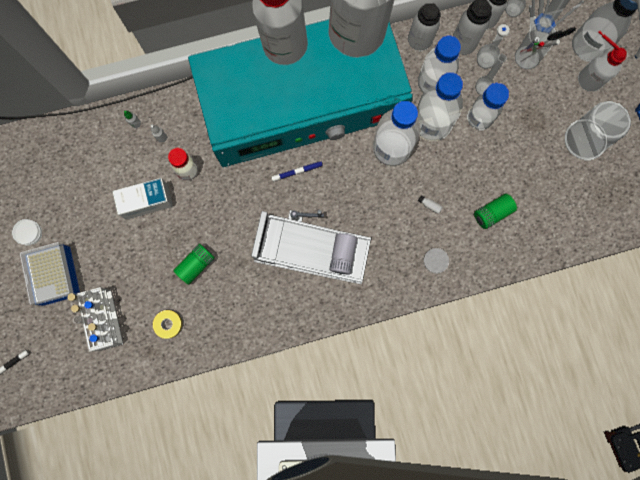

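View pics/top0c.png

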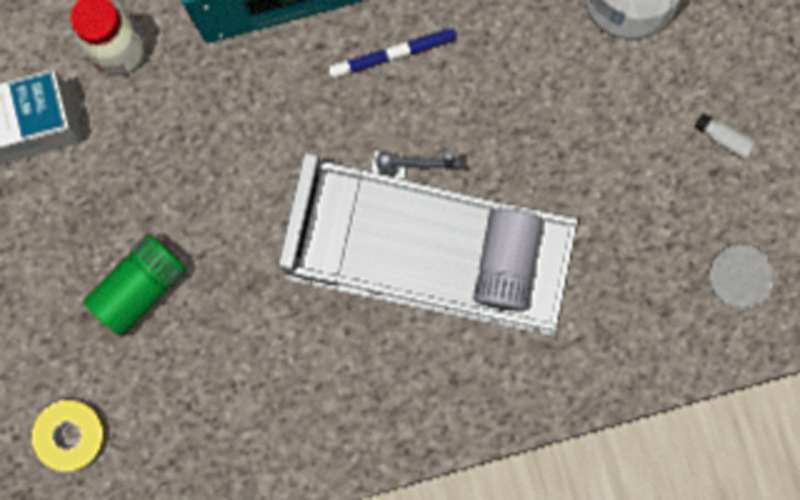

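View pics/side0c.png

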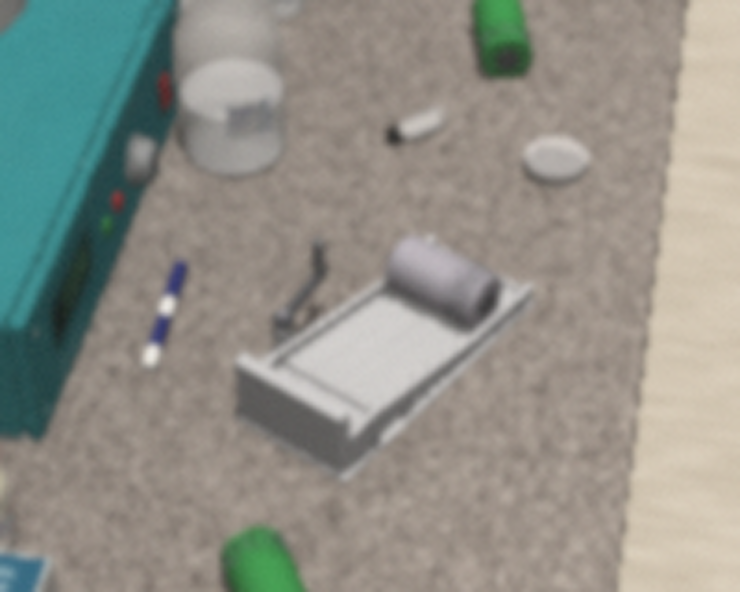

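View pics/side0.png

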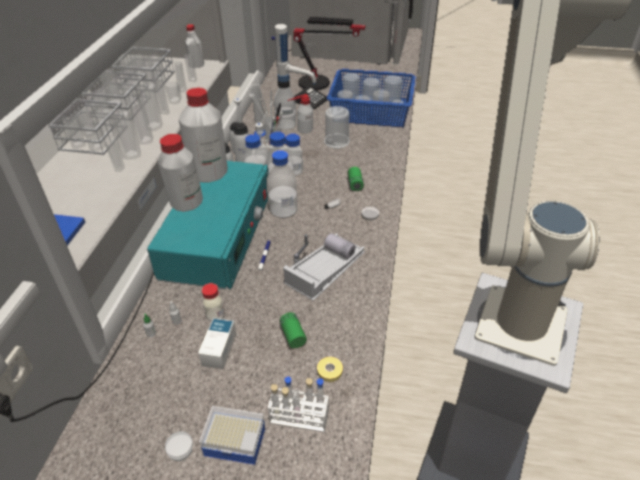

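```bash
python3 - <<'E'
import cv2
a=cv2.imread('pics/top0.png');cv2.imwrite('pics/top0d.png',cv2.resize(a[200:300,245:380],None,fx=5.9,fy=5.9,interpolation=2))
E
```

```text
(no output)
```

View pics/top0d.png

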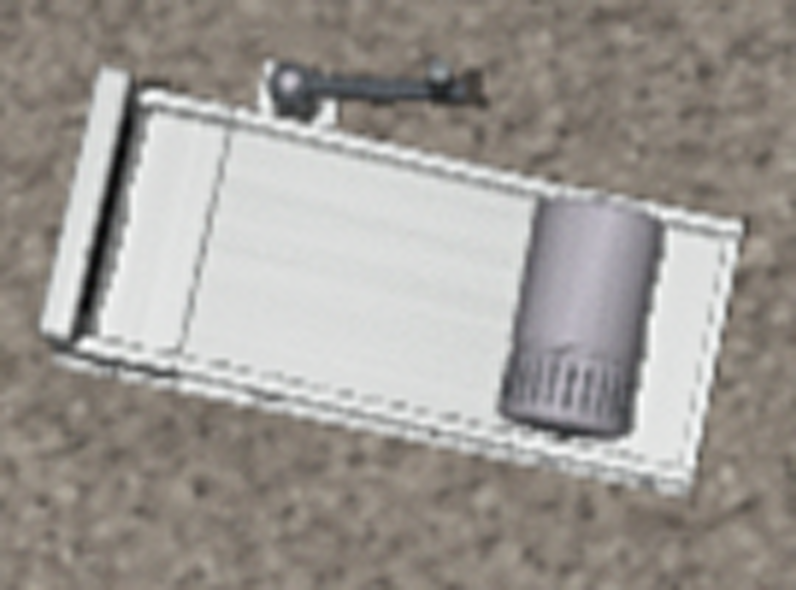

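```bash
cat > h.py <<'E'
import numpy as np,cv2
from scipy.optimize import least_squares
def proj(c,P):
    R=np.array(c['orientation']);p=(np.atleast_2d(P)-c['xyz'])@R
    return np.c_[c['fx']*p[:,0]/p[:,2]+c['cx'],c['fy']*p[:,1]/p[:,2]+c['cy']]
def ray(c,px,z):
    R=np.array(c['orientation']);d=R@np.array([(px[0]-c['cx'])/c['fx'],(px[1]-c['cy'])/c['fy'],1])
    return c['xyz']+d*(z-c['xyz'][2])/d[2]
def L2W(pose,P):
    x,y,t=pose;P=np.atleast_2d(P)/1000.
    return np.c_[x+np.cos(t)*P[:,0]-np.sin(t)*P[:,1],y+np.sin(t)*P[:,0]+np.cos(t)*P[:,1],P[:,2]]
def W2L(pose,P):
    x,y,t=pose;P=np.atleast_2d(P);dx=P[:,0]-x;dy=P[:,1]-y
    return np.c_[np.cos(t)*dx+np.sin(t)*dy,-np.sin(t)*dx+np.cos(t)*dy,P[:,2]]*1000
E
python3 - <<'E'
from h import *
from station import *
c=calibration('top')
o=[(104,66,128,-58,72),(132,74,114,-58,72),(70,340,114,58,72),(42,333,128,58,72),(229,130,75,-49,32),(181,352,75,49,32),(743,222,-137,-58,18),(291,80,53.5,-66,60)]
o=np.array(o,float);px=o[:,:2]/5.9+[245,200]
f=lambda p:(proj(c,L2W(p,o[:,2:]))-px).ravel()
r=least_squares(f,[0.4,0.05,1.4],loss='soft_l1')
print(r.x,np.degrees(r.x[2]));print(f(r.x).reshape(-1,2).round(2))
p=r.x
tip=ray(c,np.array([438,70])/5.9+[245,200],.094);l=W2L(p,tip)[0];print('peg',l,'r',np.hypot(l[0]-53.5,l[1]+66),'ang',np.arctan2(l[1]+66,-(l[0]-53.5)))
# jar: silhouette ends
for q in [(600,200),(568,430),(583,315)]:
    print('jar',W2L(p,ray(c,np.array(q)/5.9+[245,200],.05)))
# side check
cs=calibration('side')
q=proj(cs,L2W(p,[[128,58,72],[128,-58,72],[-137,58,14],[114,-58,72],[128,58,0],[128,-58,0]]));print((q-[220,170])*3.7)
np.save('pose.npy',p)
for n,z in [(('marker',(297,172)),0.007),(('green',(195,261)),.026)]:print(n,ray(c,n[1],z))
print('seat',L2W(p,[[87.5,0,55],[-98,0,36]]))
E
```

```text
[0.59773242 0.02621031 1.34296767] 76.94637942490355
[[-0.39 -1.75]
 [ 0.71 -1.86]
 [-0.18  1.12]
 [-1.35  1.03]
 [ 0.74 -0.66]
 [-0.29  1.29]
 [ 0.53 -0.39]
 [ 0.02  0.34]]
peg [ -4.43943895 -75.65737338  94.        ] r 58.73877294285342 ang -0.1651621154457757
jar [[-76.7882889  -47.15696524  50.        ]]
jar [[-83.34014388  46.08995083  50.        ]]
jar [[-79.69384968  -0.18968471  50.        ]]
[[343.41155072 419.44548656]
 [230.52441936 354.94612119]
 [537.55483532 290.58084487]
 [242.07356977 345.26730621]
 [345.29543534 482.25371237]
 [235.54355387 417.57454492]]
('marker', (297, 172)) [0.79210555 0.05833438 0.007     ]
('green', (195, 261)) [0.5704833  0.30193893 0.026     ]
seat [[ 0.61749542  0.11144923  0.055     ]
 [ 0.57559786 -0.06925729  0.036     ]]
```

```bash
cat > go.py <<'E'
# print loader-frame state and required tool shift to loader target (tcp)
import sys
from h import *
from station import *
p=np.load('pose.npy')
s=state();l=W2L(p,s['tool_pos'])[0];R=np.array(s['tool_rot'])
yaw=np.degrees(np.arctan2(R[1,0],R[0,0]))
print('t',round(s['time_s'],2),'tcpL',l.round(1),'yawerr',round(np.degrees(p[2])-90-yaw,2),'F',np.array(s['ft_force']).round(1),'w',round(s['grip_width']*1000,1))
if len(sys.argv)>3:
    T=L2W(p,[float(v) for v in sys.argv[1:4]])[0]
    print('tool shift mm',(R.T@(T-s['tool_pos'])*1000).round(1))
E
python3 go.py -155 0 150
```

```text
t 0.9 tcpL [-692.5  248.3  230.7] yawerr 58.34 F [ 0.  -0.5  0.3] w 87.7
tool shift mm [-327.2 -493.5   80.7]
```

step_arm(
  targets=[
    [-22, -33, 0, 0, 0.57],
    [-25, -37, 0, 0, 0.57],
    [-25, -37, 0, 0, 0.57],
    [-25, -37, 5, 0, 0.57],
    [-25, -37, 5, 0, 0.57],
    [-25, -37, 5, 0, 0.57],
    [-25, -37, 5, 0, 0.57],
    [-25, -37, 5, 0, 0.57],
  ],
)

```text
time_s: 1.7
tool_pos: [0.4188, -0.3093, 0.206]
tool_rot: [[0.31, -0.951, 0.004], [-0.951, -0.31, -0.007], [0.007, -0.001, -1.0]]
ft_force: [0.1, -0.2, -0.3]
grip_width: 0.0501
```

```bash
python3 go.py -155 0 150
```

```text
t 1.7 tcpL [-367.2   98.5  206. ] yawerr 58.91 F [ 0.1 -0.2 -0.3] w 50.1
tool shift mm [-131.3 -193.9   55.3]
```

Now twist.

step_arm(
  targets=[
    [-25, -37, 0, 0, 0.57],
    [-25, -37, 0, 0, 0.57],
    [0, 0, 0, -0.149, 0.57],
    [0, 0, 0, -0.149, 0.57],
    [0, 0, 0, -0.149, 0.57],
    [0, 0, 0, -0.149, 0.57],
    [0, 0, 0, -0.149, 0.57],
    [0, 0, 0, -0.149, 0.57],
  ],
)

```text
time_s: 2.5
tool_pos: [0.4801, -0.229, 0.206]
tool_rot: [[0.939, -0.344, 0.006], [-0.344, -0.939, -0.006], [0.008, 0.004, -1.0]]
ft_force: [-0.1, 0.1, 1.1]
grip_width: 0.0503
```

```bash
python3 go.py -155 0 150
```

```text
t 2.5 tcpL [-275.2   57.   206. ] yawerr 7.05 F [-0.1  0.1  1.1] w 50.3
tool shift mm [  41.4 -126.5   55.8]
```

step_arm(
  targets=[
    [0, 0, 0, -0.12, 0.57],
    [0, 0, 0, 0, 0.57],
    [12, -25, 8, 0, 0.57],
    [12, -25, 8, 0, 0.57],
    [12, -25, 8, 0, 0.57],
    [12, -25, 8, 0, 0.57],
    [6, -10, 8, 0, 0.57],
    [0, 0, 0, 0, 0.57],
  ],
)

```text
time_s: 3.3
tool_pos: [0.5613, -0.1326, 0.1655]
tool_rot: [[0.97, -0.243, 0.009], [-0.243, -0.97, -0.008], [0.01, 0.006, -1.0]]
ft_force: [-0.2, -0.7, -0.5]
grip_width: 0.0501
```

```bash
python3 go.py -142 0 50; python3 - <<'E'
from h import *
from station import *
print(calibration('wrist'))
cv2.imwrite('pics/w1.png',get_image('wrist')[:,:,::-1])
a=get_image('top')[:,:,::-1];cv2.imwrite('pics/t1.png',cv2.resize(a[180:320,225:425],None,fx=4,fy=4,interpolation=2))
E
```

```text
t 3.3 tcpL [-163.    -0.4  165.5] yawerr 1.02 F [-0.2 -0.7 -0.5] w 50.1
tool shift mm [ -2.  -21.6 115.4]
{'fx': 422.5211797078888, 'fy': 422.5211797078888, 'cx': 316.8546507703176, 'cy': 236.7885571520609, 'xyz': array([ 0.57757555, -0.06108051,  0.31886711]), 'orientation': array([[ 0.96982497, -0.23754075, -0.05489918],
       [-0.2435509 , -0.93372144, -0.26238756],
       [ 0.01106719,  0.26784075, -0.96339963]])}
```

View pics/w1.png

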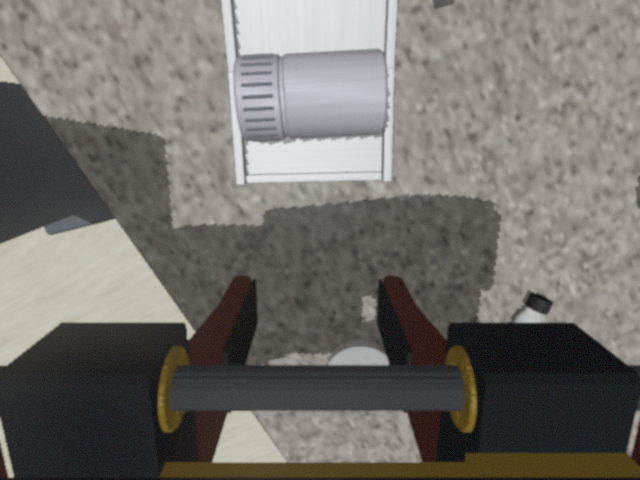

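View pics/t1.png

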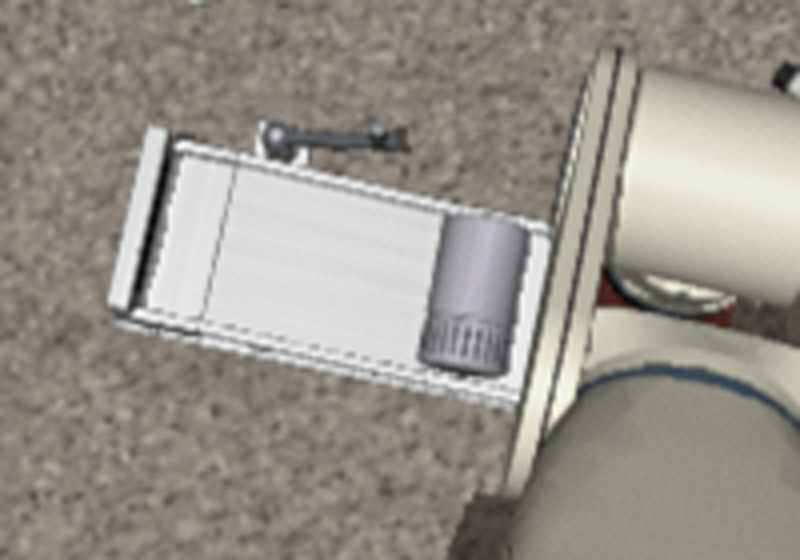

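```bash
python3 - <<'E'
from h import *
from station import *
p=np.load('pose.npy');c=calibration('wrist')
for n,q,z in [('rearcorner+y',(240,185),.014),('rearcorner-y',(393,181),.014),('jar rear +y',(250,142),.036),('jar rear -y',(380,136),.036),('jar end+y',(233,97),.036),('jar end-y',(387,92),.036),('chk+y top',(224,0),.025),('chk-y top',(395,0),.025)]:
    print(n,W2L(p,ray(c,q,z)).round(1))
E
```

```text
rearcorner+y [[-135.7   53.2   14. ]]
rearcorner-y [[-135.1  -57.8   14. ]]
jar rear +y [[-104.4   41.    36. ]]
jar rear -y [[-102.2  -44.2   36. ]]
jar end+y [[-76.2  50.1  36. ]]
jar end-y [[-75.  -48.1  36. ]]
chk+y top [[-18.   53.5  25. ]]
chk-y top [[-19.7 -53.6  25. ]]
```

step_arm(
  targets=[
    [0, -9, 22, -0.018, 0.57],
    [0, -9, 25, 0, 0.57],
    [0, 0, 25, 0, 0.57],
    [0, 0, 25, 0, 0.57],
    [0, 0, 18, 0, 0.57],
    [0, 0, 6, 0, 0.57],
    [0, 0, 0, 0, 0.57],
  ],
)

```text
time_s: 4.1
tool_pos: [0.5652, -0.1255, 0.0465]
tool_rot: [[0.971, -0.238, 0.015], [-0.238, -0.971, -0.012], [0.018, 0.008, -1.0]]
ft_force: [-0.2, -0.1, 0.6]
grip_width: 0.05
```

```bash
python3 go.py -120 0 35
```

```text
t 4.1 tcpL [-155.1   -2.6   46.5] yawerr 0.7 F [-0.2 -0.1  0.6] w 50.0
tool shift mm [ -3.2 -35.2  11.2]
```

step_arm(
  targets=[
    [-1, -5, 6, -0.01, 0.57],
    [-1, -7, 5, 0, 0.57],
    [-1, -7, 2, 0, 0.57],
    [0, -5, 0, 0, 0.57],
    [0, -3, 0, 0, 0.57],
    [0, -3, 0, 0, 0.57],
    [0, -3, 0, 0, 0.57],
    [0, -3, 0, 0, 0.57],
  ],
)

```text
time_s: 4.9
tool_pos: [0.5735, -0.0878, 0.0363]
tool_rot: [[0.973, -0.228, 0.021], [-0.228, -0.974, -0.013], [0.024, 0.008, -1.0]]
ft_force: [0.2, 0.8, -0.6]
grip_width: 0.0497
```

```bash
python3 go.py -110 0 35
```

```text
t 4.9 tcpL [-116.5   -2.1   36.3] yawerr 0.13 F [ 0.2  0.8 -0.6] w 49.7
tool shift mm [-2.2 -6.5  1.2]
```

step_arm(
  targets=[
    [0, -2.5, 0, 0, 0.57],
    [0, -2.5, 0, 0, 0.57],
    [0, -2.5, 0, 0, 0.57],
    [0, -2.5, 0, 0, 0.57],
    [0, -2.5, 0, 0, 0.57],
    [0, -2.5, -0.3, 0, 0.57],
    [0, -2.5, -0.4, 0, 0.57],
    [0, -2.5, -0.4, 0, 0.57],
  ],
)

```text
time_s: 5.7
tool_pos: [0.5783, -0.0674, 0.0374]
tool_rot: [[0.973, -0.228, 0.021], [-0.228, -0.974, -0.014], [0.024, 0.009, -1.0]]
ft_force: [0.1, -3.4, 1.5]
grip_width: 0.0501
```

```bash
python3 go.py -100 0 35;  python3 - <<'E'
from h import *
from station import *
cv2.imwrite('pics/w2.png',get_image('wrist')[:,:,::-1])
a=get_image('side')[:,:,::-1];cv2.imwrite('pics/s2.png',cv2.resize(a[190:310,240:400],None,fx=5,fy=5,interpolation=2))
E
```

```text
t 5.7 tcpL [-95.5  -2.3  37.4] yawerr 0.11 F [ 0.1 -3.4  1.5] w 50.1
tool shift mm [-2.3  4.4  2.4]
```

View pics/w2.png

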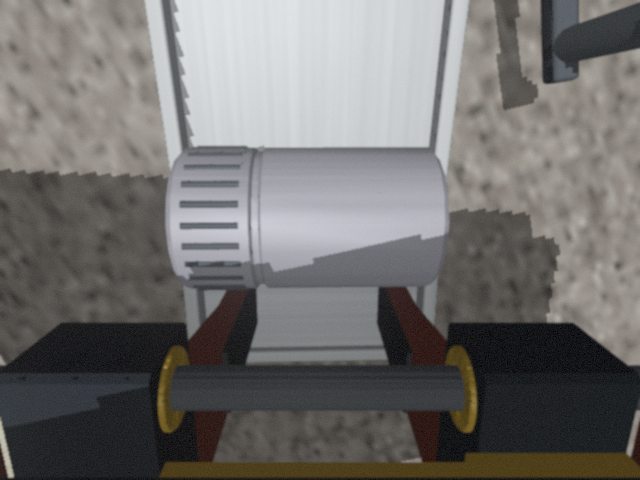

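View pics/s2.png

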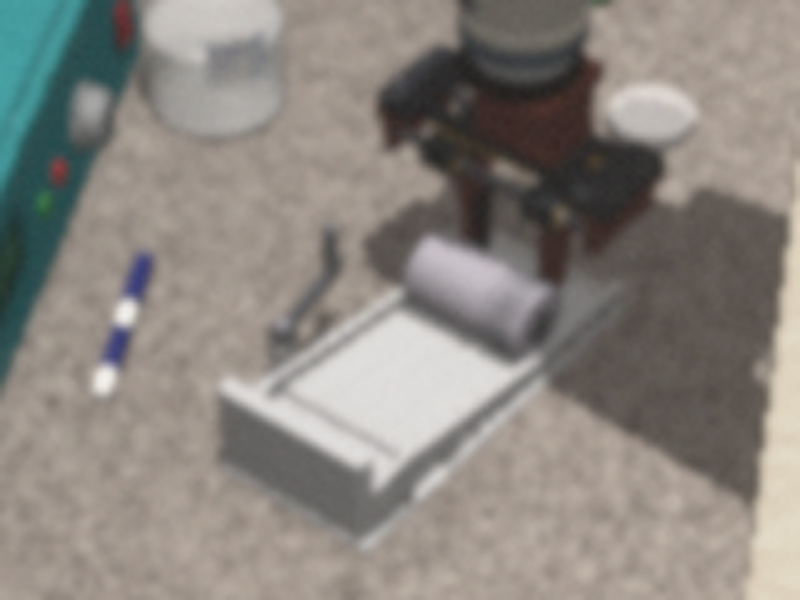

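step_arm(
  targets=[
    [0, -3, -0.45, 0, 0.57],
    [0, -3, -0.45, 0, 0.57],
    [0, -3, -0.45, 0, 0.57],
    [0, -3, -0.45, 0, 0.57],
    [0, -3, -0.45, 0, 0.57],
    [0, -3, -0.45, 0, 0.57],
    [0, -3, -0.45, 0, 0.57],
    [0, -3, -0.45, 0, 0.57],
  ],
)

```text
time_s: 6.6
tool_pos: [0.5842, -0.0423, 0.0412]
tool_rot: [[0.973, -0.228, 0.021], [-0.228, -0.974, -0.014], [0.024, 0.009, -1.0]]
ft_force: [0.3, -2.5, 0.9]
grip_width: 0.0505
```

```bash
python3 go.py
```

```text
t 6.6 tcpL [-69.8  -2.3  41.2] yawerr 0.13 F [ 0.3 -2.5  0.9] w 50.5
```

step_arm(
  targets=[
    [0, -3, -0.45, 0, 0.57],
    [0, -3, -0.45, 0, 0.57],
    [0, -3, -0.45, 0, 0.57],
    [0, -3, -0.45, 0, 0.57],
    [0, -3, -0.45, 0, 0.57],
    [0, -3, -0.45, 0, 0.57],
    [0, -3, -0.45, 0, 0.57],
    [0, -3, -0.45, 0, 0.57],
  ],
)

```text
time_s: 7.4
tool_pos: [0.59, -0.0167, 0.0449]
tool_rot: [[0.973, -0.228, 0.021], [-0.228, -0.974, -0.014], [0.024, 0.009, -1.0]]
ft_force: [-0.6, -1.9, 0.6]
grip_width: 0.0502
```

```bash
python3 go.py; python3 - <<'E'
from h import *
from station import *
cv2.imwrite('pics/w3.png',get_image('wrist')[:,:,::-1])
E
```

```text
t 7.4 tcpL [-43.5  -2.2  44.9] yawerr 0.13 F [-0.6 -1.9  0.6] w 50.2
```

View pics/w3.png

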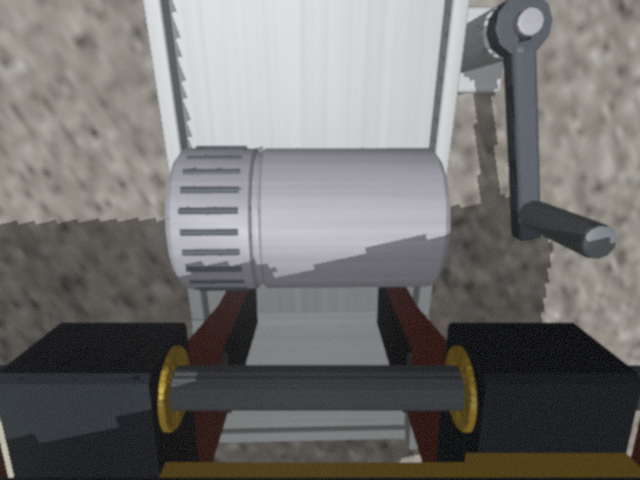

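step_arm(
  targets=[
    [0, -3, -0.45, 0, 0.57],
    [0, -3, -0.45, 0, 0.57],
    [0, -3, -0.45, 0, 0.57],
    [0, -3, -0.45, 0, 0.57],
    [0, -3, -0.45, 0, 0.57],
    [0, -3, -0.45, 0, 0.57],
    [0, -3, -0.45, 0, 0.57],
    [0, -3, -0.45, 0, 0.57],
  ],
)

```text
time_s: 8.25
tool_pos: [0.5959, 0.009, 0.0486]
tool_rot: [[0.973, -0.228, 0.021], [-0.228, -0.974, -0.014], [0.024, 0.009, -1.0]]
ft_force: [-0.8, -1.9, 1.4]
grip_width: 0.0501
```

```bash
python3 go.py; python3 - <<'E'
from h import *
from station import *
a=get_image('side')[:,:,::-1];cv2.imwrite('pics/s4.png',cv2.resize(a[190:310,240:400],None,fx=5,fy=5,interpolation=2))
E
```

```text
t 8.25 tcpL [-17.2  -2.1  48.6] yawerr 0.14 F [-0.8 -1.9  1.4] w 50.1
```

View pics/s4.png

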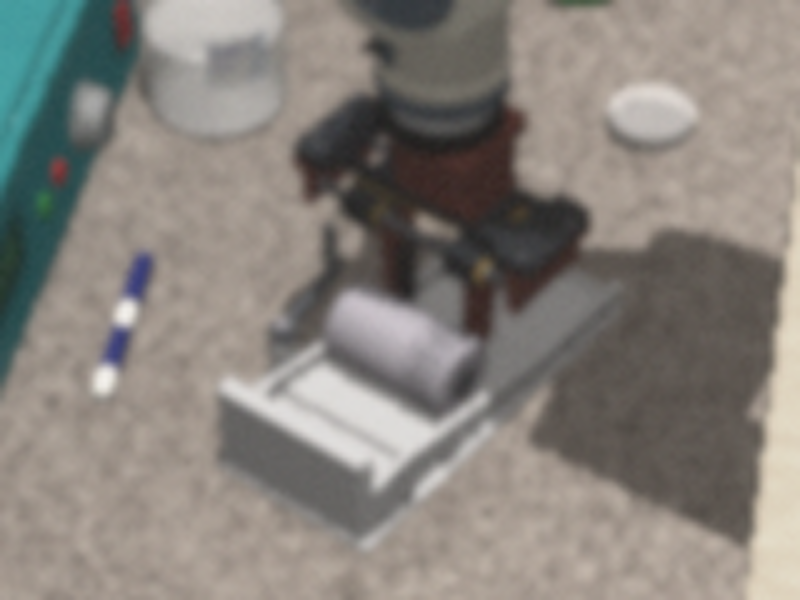

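step_arm(
  targets=[
    [0, -3, -0.55, 0, 0.57],
    [0, -3, -0.55, 0, 0.57],
    [0, -3, -0.55, 0, 0.57],
    [0, -3, -0.55, 0, 0.57],
    [0, -3, -0.55, 0, 0.57],
    [0, -3, -0.55, 0, 0.57],
    [0, -3, -0.55, 0, 0.57],
    [0, -3, -0.55, 0, 0.57],
  ],
)

```text
time_s: 9.1
tool_pos: [0.6017, 0.0347, 0.0531]
tool_rot: [[0.973, -0.228, 0.021], [-0.228, -0.974, -0.014], [0.024, 0.008, -1.0]]
ft_force: [-0.9, -2.1, 1.1]
grip_width: 0.0501
```

step_arm(
  targets=[
    [0, -2.5, -0.4, 0, 0.57],
    [0, -2.5, -0.4, 0, 0.57],
    [0, -2.5, -0.4, 0, 0.57],
    [0, -2.5, -0.4, 0, 0.57],
    [0, -2.5, -0.4, 0, 0.57],
    [0, -2.5, -0.4, 0, 0.57],
  ],
)

```text
time_s: 9.7
tool_pos: [0.6053, 0.0507, 0.0556]
tool_rot: [[0.973, -0.228, 0.021], [-0.228, -0.974, -0.014], [0.023, 0.008, -1.0]]
ft_force: [-0.9, -1.5, 1.0]
grip_width: 0.0501
```

```bash
python3 go.py; python3 - <<'E'
from h import *
from station import *
cv2.imwrite('pics/w5.png',get_image('wrist')[:,:,::-1])
a=get_image('side')[:,:,::-1];cv2.imwrite('pics/s5.png',cv2.resize(a[190:310,240:400],None,fx=5,fy=5,interpolation=2))
E
```

```text
t 9.7 tcpL [25.6 -1.8 55.6] yawerr 0.14 F [-0.9 -1.5  1. ] w 50.1
```

View pics/w5.png

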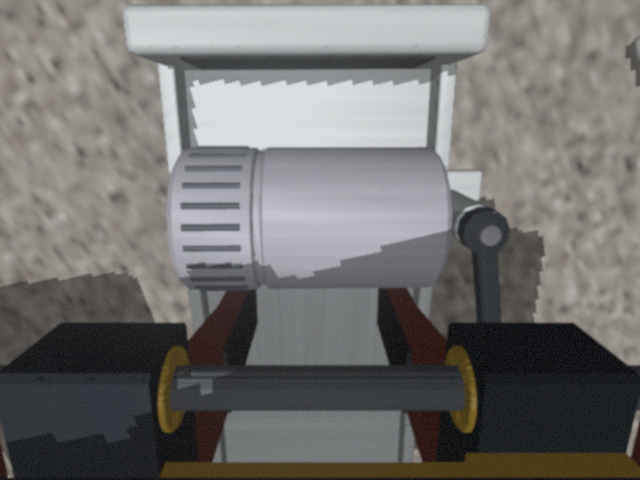

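View pics/s5.png

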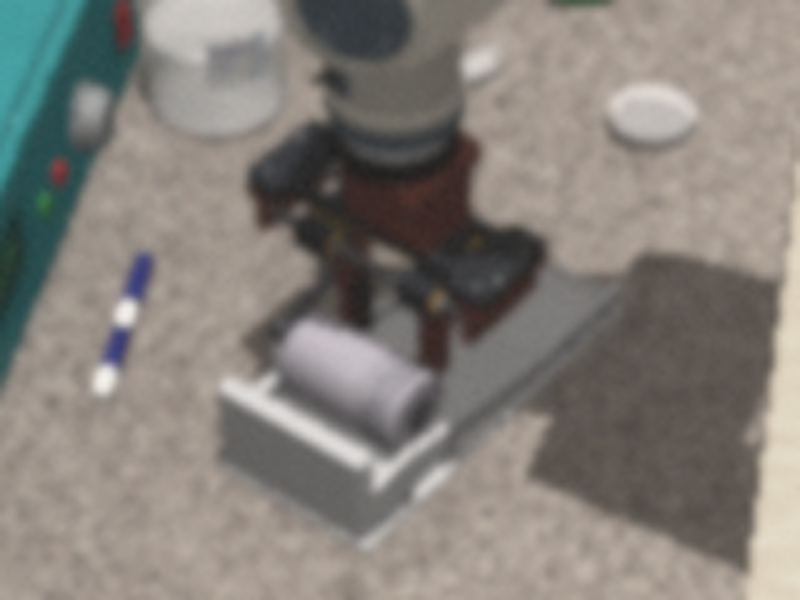

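step_arm(
  targets=[
    [0, -2, -0.3, 0, 0.57],
    [0, -2, -0.3, 0, 0.57],
    [0, -2, -0.3, 0, 0.57],
    [0, -1.5, 0, 0, 0.57],
    [0, -1.5, 0, 0, 0.57],
    [0, -1.5, 0, 0, 0.57],
    [0, -1.5, 0, 0, 0.57],
    [0, -1.5, 0, 0, 0.57],
  ],
)

```text
time_s: 10.6
tool_pos: [0.6086, 0.0651, 0.0564]
tool_rot: [[0.973, -0.229, 0.021], [-0.228, -0.974, -0.013], [0.023, 0.008, -1.0]]
ft_force: [-0.4, -1.2, -0.8]
grip_width: 0.0504
```

step_arm(
  targets=[
    [0, -1.5, 0, 0, 0.57],
    [0, -1.5, 0, 0, 0.57],
    [0, -1.5, 0, 0, 0.57],
    [0, -1.5, 0, 0, 0.57],
  ],
)

```text
time_s: 11.0
tool_pos: [0.6102, 0.0722, 0.0562]
tool_rot: [[0.973, -0.229, 0.021], [-0.228, -0.973, -0.012], [0.024, 0.007, -1.0]]
ft_force: [-0.5, -0.1, 0.0]
grip_width: 0.0501
```

```bash
python3 go.py; python3 - <<'E'
from h import *
from station import *
cv2.imwrite('pics/w6.png',get_image('wrist')[:,:,::-1])
E
```

```text
t 11.0 tcpL [47.6 -1.8 56.2] yawerr 0.16 F [-0.5 -0.1  0. ] w 50.1
```

View pics/w6.png

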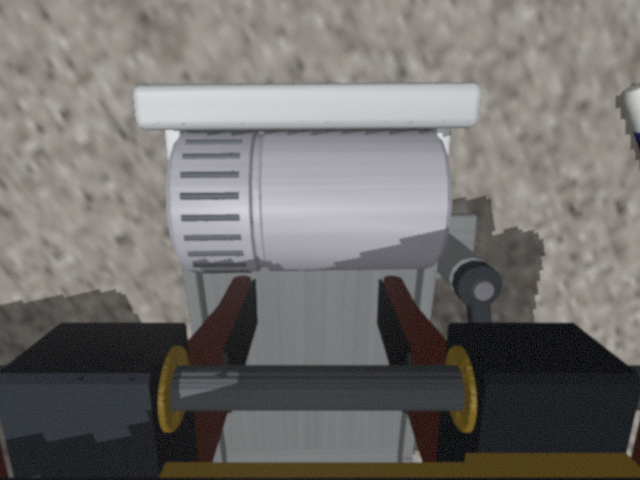

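step_arm(
  targets=[
    [0, -1.2, 0, 0, 0.57],
    [0, -1.2, 0, 0, 0.57],
    [0, -1, 0, 0, 0.57],
  ],
)

```text
time_s: 11.35
tool_pos: [0.6112, 0.076, 0.0562]
tool_rot: [[0.973, -0.229, 0.021], [-0.228, -0.974, -0.012], [0.024, 0.007, -1.0]]
ft_force: [0.4, -0.1, 0.4]
grip_width: 0.0501
```

step_arm(
  targets=[
    [0, -1, 0, 0, 0.57],
  ],
)

```text
time_s: 11.45
tool_pos: [0.6114, 0.077, 0.0561]
tool_rot: [[0.973, -0.229, 0.021], [-0.228, -0.973, -0.012], [0.024, 0.007, -1.0]]
ft_force: [-0.1, -0.1, 0.1]
grip_width: 0.05
```

```bash
python3 go.py
```

```text
t 11.45 tcpL [52.6 -1.8 56.1] yawerr 0.15 F [-0.1 -0.1  0.1] w 50.0
```

step_arm(
  targets=[
    [0, -1, 0, 0, 0.57],
  ],
)

```text
time_s: 11.55
tool_pos: [0.6117, 0.078, 0.0561]
tool_rot: [[0.973, -0.229, 0.021], [-0.228, -0.973, -0.012], [0.024, 0.007, -1.0]]
ft_force: [0.1, 1.1, 0.4]
grip_width: 0.0497
```

step_arm(
  targets=[
    [0, -1, 0, 0, 0.57],
  ],
)

```text
time_s: 11.65
tool_pos: [0.6117, 0.0785, 0.0561]
tool_rot: [[0.973, -0.228, 0.021], [-0.228, -0.974, -0.013], [0.023, 0.008, -1.0]]
ft_force: [-1.4, -7.5, 1.3]
grip_width: 0.0499
```

step_arm(
  targets=[
    [0, 3, 0, 0, 0.57],
    [0, 6, 0, 0, 0.57],
    [0, 10, 0, 0, 0.57],
    [0, 10, 0, 0, 0.57],
    [0, 0, -20, 0, 0.57],
    [0, 0, -30, 0, 0.57],
    [0, 0, -30, 0, 0.57],
    [0, 0, 0, 0, 0.57],
  ],
)

```text
time_s: 12.45
tool_pos: [0.6009, 0.0457, 0.1373]
tool_rot: [[0.973, -0.231, 0.017], [-0.231, -0.973, -0.013], [0.02, 0.009, -1.0]]
ft_force: [-1.0, 0.0, -0.2]
grip_width: 0.0504
```

```bash
python3 go.py; python3 - <<'E'
from h import *
from station import *
cv2.imwrite('pics/w7.png',get_image('wrist')[:,:,::-1])
print([search_frame('wrist',l)[:2] for l in ('keeper_peg','jar')])
print(state()['q'])
E
```

```text
t 12.45 tcpL [ 19.7   1.3 137.3] yawerr 0.28 F [-1.   0.  -0.2] w 50.4
[[{'pixel': [442.6, 238.7], 'confidence': 0.96}], [{'pixel': [311.2, 118.3], 'confidence': 0.66}]]
[  3.65516094  29.1110532  100.64977447  -1.06288617  49.71974613
  17.65997156]
```

View pics/w7.png

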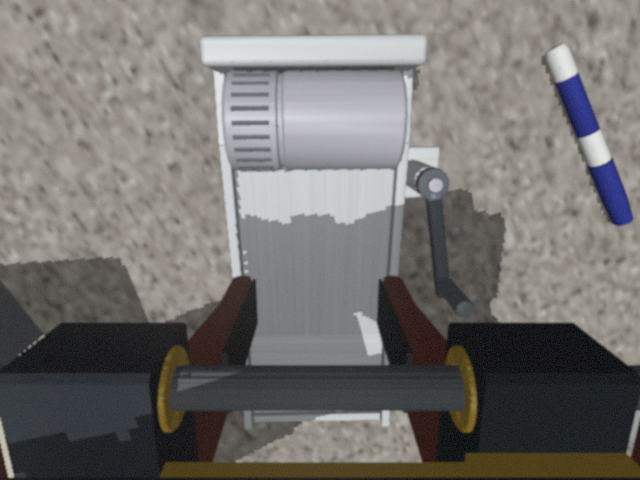

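```bash
python3 - <<'E'
from h import *
from station import *
p=np.load('pose.npy');c=calibration('wrist')
for n,q,z in [('pegtop',(465,312),.094),('pegbase',(441,287),.058),('hub',(436,185),.062),('stop c',(314,66),.072),('jar rear',(316,168),.055)]:
    l=W2L(p,ray(c,q,z))[0];print(n,l.round(1),'th',np.arctan2(l[1]+66,53.5-l[0]).round(3),'r',np.hypot(l[1]+66,53.5-l[0]).round(1))
E
```

```text
pegtop [ -0.8 -70.6  94. ] th -0.084 r 54.5
pegbase [ -2.3 -69.4  58. ] th -0.06 r 55.9
hub [ 58.1 -60.9  62. ] th 2.31 r 6.9
stop c [116.6   4.   72. ] th 2.305 r 94.2
jar rear [66.8  3.1 55. ] th 1.76 r 70.4
```

```bash
python3 - <<'E'
from h import *
from station import *
c=calibration('top');cw=calibration('wrist')
c1=dict(fx=422.52,fy=422.52,cx=316.855,cy=236.789,xyz=np.array([0.57757555,-0.06108051,0.31886711]),orientation=np.array([[0.96982497,-0.23754075,-0.05489918],[-0.2435509,-0.93372144,-0.26238756],[0.01106719,0.26784075,-0.96339963]]))
# u,v,x,y,z ; y='w' for +-w
T=[(104,66,128,'-',72),(132,74,114,'-',72),(70,340,114,'+',72),(42,333,128,'+',72),(229,130,75,-49,32),(181,352,75,49,32)]
T=[(a/5.9+245,b/5.9+200,*r) for a,b,*r in T]
W=[(203,64,114,'+',72),(425,62,114,'-',72),(436,185,53.5,-66,62)]
W1=[(240,185,-137,'e+',14),(393,181,-137,'e-',14)]
def mk(o,w,e): 
    m={'+':w,'-':-w,'e+':e,'e-':-e}
    return np.array([[x,m.get(y,y),z] for _,_,x,y,z in o],float)
def f(v,sets=((T,c,1),(W,cw,1/2.),(W1,c1,1/2.))):
    r=[]
    for o,cc,s in sets: r.append(((proj(cc,L2W(v[:3],mk(o,v[3],v[4])))-[q[:2] for q in o])*s).ravel())
    return np.concatenate(r)
r=least_squares(f,[.598,.026,1.343,54,54],loss='soft_l1',x_scale=[.01,.01,.01,1,1])
print(r.x);print(f(r.x).reshape(-1,2).round(2))
np.save('pose2.npy',r.x[:3])
p=r.x[:3]
for n,q,z in [('pegtop',(465,312),.094),('pegbase',(441,287),.058),('hub',(436,185),.062),('jar rear',(316,168),.055)]:
    l=W2L(p,ray(cw,q,z))[0];print(n,l.round(1),'th',np.arctan2(l[1]+66,53.5-l[0]).round(3),'r',np.hypot(l[1]+66,53.5-l[0]).round(1))
print(W2L(p,[[0.6117,0.0785,0.0561]]))
E
```

```text
[5.97557034e-01 2.91446660e-02 1.36336019e+00 5.28956718e+01
 5.53561028e+01]
[[-2.84  1.41]
 [-1.72  1.18]
 [-0.71  0.14]
 [-1.91  0.18]
 [-1.03 -0.04]
 [-1.25  2.09]
 [ 0.29  2.22]
 [ 1.25  0.34]
 [ 2.88  0.41]
 [-0.28  0.63]
 [-0.32 -0.43]]
pegtop [ -5.1 -71.3  94. ] th -0.091 r 58.8
pegbase [ -6.6 -70.1  58. ] th -0.068 r 60.2
hub [ 54.  -62.9  62. ] th 1.737 r 3.2
jar rear [64.  1. 55.] th 1.726 r 67.8
[[51.21003004 -3.67495773 56.1       ]]
```

step_arm(
  targets=[
    [0, 0, 0, -0.14, 0],
    [0, 0, 0, -0.149, 0],
    [0, 0, 0, -0.149, 0],
    [0, 0, 0, -0.149, 0],
    [0, 0, 0, -0.149, 0],
    [0, 0, 0, -0.149, 0],
    [0, 0, 0, -0.149, 0],
    [0, 0, 0, -0.149, 0],
  ],
)

```text
time_s: 13.4
tool_pos: [0.5893, 0.0439, 0.1188]
tool_rot: [[0.571, 0.821, -0.012], [0.821, -0.571, -0.015], [-0.019, -0.001, -1.0]]
ft_force: [-0.2, -0.9, -0.4]
grip_width: 0.0001
```

```bash
cat > kp.py <<'E'
# kp.py x y z alpha : shift needed to reach tcp loader target, with alpha of push face
import sys
from h import *
from station import *
p=np.load('pose2.npy')
s=state();l=W2L(p,s['tool_pos'])[0];R=np.array(s['tool_rot'])
a=np.degrees(np.arctan2(-R[1,1],-R[0,1])-p[2])
print('t',round(s['time_s'],2),'tcpL',l.round(1),'alpha',a.round(1),'zax',R[:,2].round(3),'F',np.array(s['ft_force']).round(1),'w',round(s['grip_width']*1000,1))
if len(sys.argv)>3:
    T=L2W(p,[float(v) for v in sys.argv[1:4]])[0]
    print('shift',(R.T@(T-s['tool_pos'])*1000).round(1), 'twist',-np.radians(float(sys.argv[4])-a).round(3))
E
python3 kp.py -16.6 -99 120 70
```

```text
t 13.4 tcpL [ 12.7  11.1 118.8] alpha 67.1 zax [-0.012 -0.015 -1.   ] F [-0.2 -0.9 -0.4] w 0.1
shift [ 15.8 112.8  -1.6] twist -0.051
```

step_arm(
  targets=[
    [0, 0, -20, -0.05, 0],
    [2, 14, -5, 0, 0],
    [3, 20, 0, 0, 0],
    [3, 20, 0, 0, 0],
    [3, 20, 0, 0, 0],
    [3, 20, 0, 0, 0],
    [2, 16, 0, 0, 0],
    [0, 0, 0, 0, 0],
  ],
)

```text
time_s: 14.2
tool_pos: [0.6933, -0.0054, 0.1291]
tool_rot: [[0.533, 0.846, -0.027], [0.846, -0.533, -0.015], [-0.028, -0.015, -1.0]]
ft_force: [0.2, 0.7, 0.2]
grip_width: 0.0003
```

```bash
python3 kp.py -16.6 -99 78 70; python3 - <<'E'
from h import *
from station import *
cv2.imwrite('pics/w8.png',get_image('wrist')[:,:,::-1])
E
```

```text
t 14.2 tcpL [ -14.  -100.8  129.1] alpha 69.7 zax [-0.027 -0.015 -1.   ] F [0.2 0.7 0.2] w 0.3
shift [-1.6 -0.  51.2] twist -0.006
```

View pics/w8.png

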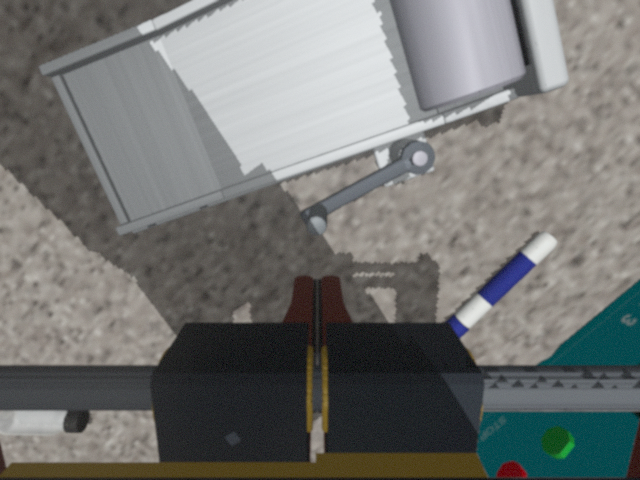

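```bash
python3 - <<'E'
from h import *
from station import *
p=np.load('pose2.npy');cw=calibration('wrist')
for n,q,z in [('pegtop',(317,226),.094),('hub',(420,158),.062)]:
    l=W2L(p,ray(cw,q,z))[0];print(n,l.round(1),'th',np.arctan2(l[1]+66,53.5-l[0]).round(3),'r',np.hypot(l[1]+66,53.5-l[0]).round(1))
E
```

```text
pegtop [ -5.  -74.8  94. ] th -0.149 r 59.1
hub [ 53.9 -65.8  62. ] th 2.706 r 0.4
```

step_arm(
  targets=[
    [0, 0, 15, 0, 0],
    [0, 0, 17, 0, 0],
    [0, 0, 14, 0, 0],
    [0, 0, 3, 0, 0],
    [0, 0, 0, 0, 0],
  ],
)

```text
time_s: 14.75
tool_pos: [0.6859, -0.0048, 0.0719]
tool_rot: [[0.533, 0.845, -0.036], [0.846, -0.533, -0.015], [-0.032, -0.023, -0.999]]
ft_force: [0.3, -0.1, 0.6]
grip_width: 0.0004
```

```bash
python3 kp.py -11.5 -85.1 78 70
```

```text
t 14.75 tcpL [-15.  -93.4  71.9] alpha 69.6 zax [-0.036 -0.015 -0.999] F [ 0.3 -0.1  0.6] w 0.4
shift [ 0.2 -9.2 -5.9] twist -0.006
```

```bash
cat > plan.py <<'E'
import sys
from h import *
from station import *
p=np.load('pose2.npy')
al=lambda th:np.radians(np.interp(th,[0.1,1.4],[70,15]))
C=lambda th:np.array([53.5-60*np.cos(th),-66+60*np.sin(th)])-15*np.array([np.cos(al(th)),np.sin(al(th))])
s=state();l=W2L(p,s['tool_pos'])[0];R=np.array(s['tool_rot'])
a=np.arctan2(-R[1,1],-R[0,1])-p[2]
# present theta: closest arm angle for contact, normal offset 15
n=np.array([np.cos(a),np.sin(a)])
ths=np.linspace(-.2,1.6,1801);pg=np.c_[53.5-60*np.cos(ths),-66+60*np.sin(ths)]
d=(pg-l[:2])@n;lat=(pg-l[:2])@np.array([n[1],-n[0]])
ok=np.abs(lat)<16;i=np.argmin(np.where(ok,np.abs(d-15),99));
print('t',round(s['time_s'],2),'tcpL',l.round(1),'alpha',np.degrees(a).round(1),'F',np.array(s['ft_force']).round(1),'est theta',ths[i].round(3),'lat',lat[i].round(1))
th0=float(sys.argv[1]) if len(sys.argv)>1 else ths[i]
step=float(sys.argv[2]) if len(sys.argv)>2 else .06
c=l[:2];z=l[2];zt=77
for k in range(8):
    th=th0+step*(k+1);t=C(min(th,1.62));dl=t-c
    y=-np.array([np.cos(a),np.sin(a)]);x=np.array([y[1],-y[0]])*-1  # tool x = y x z(down)
    x=np.array([np.sin(a),-np.cos(a)])
    na=al(th);print([round(float(dl@x),1),round(float(dl@y),1),round(float((z-zt)/3) if k<3 else 0,1),round(float(-(na-a)),3),0],'th',round(th,2))
    c=t;a=na
E
python3 plan.py -0.25 0.06
```

```text
t 14.75 tcpL [-15.  -93.4  71.9] alpha 69.6 F [ 0.3 -0.1  0.6] est theta -0.2 lat 3.7
[3.5, -3.4, -1.7, -0.006, 0] th -0.19
[-1.8, -3.1, -1.7, -0.0, 0] th -0.13
[-1.6, -3.2, -1.7, -0.0, 0] th -0.07
[-1.4, -3.3, 0, -0.0, 0] th -0.01
[-1.2, -3.4, 0, -0.0, 0] th 0.05
[-1.1, -3.5, 0, 0.007, 0] th 0.11
[-1.4, -3.5, 0, 0.044, 0] th 0.17
[-1.4, -3.5, 0, 0.044, 0] th 0.23
```

step_arm(
  targets=[
    [3, -3.4, -1.7, 0, 0],
    [-1.5, -3.1, -1.7, 0, 0],
    [-1.5, -3.2, -1.7, 0, 0],
    [-1.4, -3.3, 0, 0, 0],
    [-1.2, -3.4, 0, 0, 0],
    [-1.1, -3.5, 0, 0.007, 0],
    [-1.4, -3.5, 0, 0.044, 0],
  ],
)

```text
time_s: 15.45
tool_pos: [0.6639, 0.0039, 0.0808]
tool_rot: [[0.576, 0.817, -0.03], [0.817, -0.577, -0.016], [-0.03, -0.016, -0.999]]
ft_force: [0.8, -1.0, 0.1]
grip_width: 0.0005
```

```bash
python3 plan.py; python3 - <<'E'
from h import *
from station import *
cv2.imwrite('pics/w9.png',get_image('wrist')[:,:,::-1])
E
```

```text
t 15.45 tcpL [-11.  -70.1  80.8] alpha 66.7 F [ 0.8 -1.   0.1] est theta 0.166 lat -0.7
[-2.0, -3.5, 1.3, 0.035, 0] th 0.23
[-1.3, -3.6, 1.3, 0.044, 0] th 0.29
[-1.3, -3.6, 1.3, 0.044, 0] th 0.35
[-1.2, -3.6, 0, 0.044, 0] th 0.41
[-1.2, -3.6, 0, 0.044, 0] th 0.47
[-1.1, -3.6, 0, 0.044, 0] th 0.53
[-1.1, -3.6, 0, 0.044, 0] th 0.59
[-1.0, -3.6, 0, 0.044, 0] th 0.65
```

View pics/w9.png

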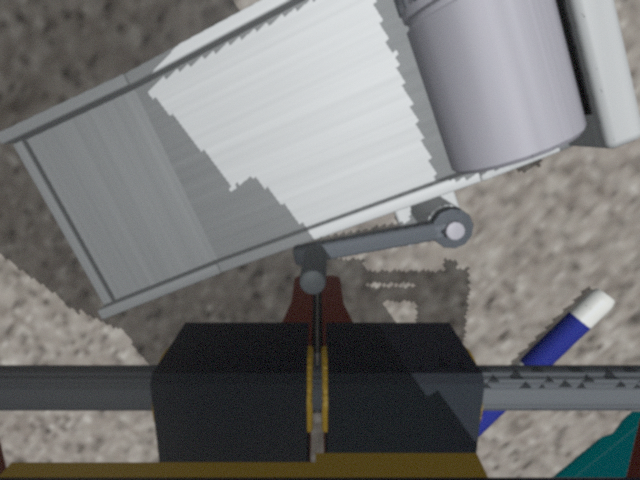

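step_arm(
  targets=[
    [-1.5, -3.5, 1, 0.035, 0],
    [-1.3, -3.6, 1, 0.044, 0],
    [-1.3, -3.6, 1, 0.044, 0],
    [-1.2, -3.6, 0, 0.044, 0],
    [-1.2, -3.6, 0, 0.044, 0],
    [-1.1, -3.6, 0, 0.044, 0],
    [-1.1, -3.6, 0, 0.044, 0],
    [-1, -3.6, 0, 0.044, 0],
  ],
)

```text
time_s: 16.3
tool_pos: [0.6357, 0.0172, 0.0803]
tool_rot: [[0.825, 0.565, -0.028], [0.565, -0.825, -0.015], [-0.032, -0.003, -0.999]]
ft_force: [1.2, -1.3, 0.2]
grip_width: 0.0005
```

```bash
python3 plan.py; python3 - <<'E'
from h import *
from station import *
cv2.imwrite('pics/w10.png',get_image('wrist')[:,:,::-1])
E
```

```text
t 16.3 tcpL [ -3.8 -39.7  80.3] alpha 46.3 F [ 1.2 -1.3  0.2] est theta 0.669 lat -0.2
[-1.2, -3.6, 1.1, 0.05, 0] th 0.73
[-0.9, -3.6, 1.1, 0.044, 0] th 0.79
[-0.8, -3.6, 1.1, 0.044, 0] th 0.85
[-0.7, -3.6, 0, 0.044, 0] th 0.91
[-0.7, -3.6, 0, 0.044, 0] th 0.97
[-0.6, -3.6, 0, 0.044, 0] th 1.03
[-0.6, -3.6, 0, 0.044, 0] th 1.09
[-0.5, -3.6, 0, 0.044, 0] th 1.15
```

View pics/w10.png

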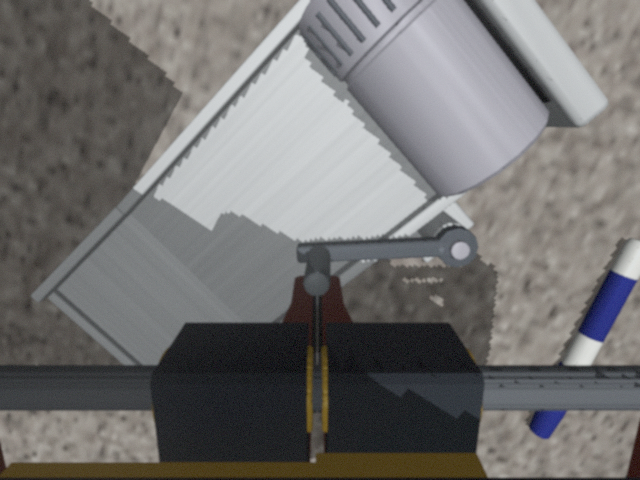

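step_arm(
  targets=[
    [-1.1, -3.6, 1, 0.048, 0],
    [-0.9, -3.6, 0, 0.044, 0],
    [-0.8, -3.6, 0, 0.044, 0],
    [-0.7, -3.6, 0, 0.044, 0],
    [-0.7, -3.6, 0, 0.044, 0],
    [-0.6, -3.6, 0, 0.044, 0],
    [-0.6, -3.6, 0, 0.044, 0],
    [-0.5, -3.6, 0, 0.044, 0],
  ],
)

```text
time_s: 17.15
tool_pos: [0.6181, 0.041, 0.0805]
tool_rot: [[0.971, 0.236, -0.026], [0.236, -0.972, -0.015], [-0.029, 0.009, -1.0]]
ft_force: [1.3, -1.1, -1.1]
grip_width: 0.0003
```

```bash
python3 plan.py; python3 - <<'E'
from h import *
from station import *
cv2.imwrite('pics/w11.png',get_image('wrist')[:,:,::-1])
E
```

```text
t 17.15 tcpL [ 15.8 -17.6  80.5] alpha 25.5 F [ 1.3 -1.1 -1.1] est theta 1.156 lat -0.1
[-0.6, -3.6, 1.2, 0.048, 0] th 1.22
[-0.4, -3.6, 1.2, 0.044, 0] th 1.28
[-0.3, -3.6, 1.2, 0.044, 0] th 1.34
[-0.3, -3.6, 0, 0.044, 0] th 1.4
[0.4, -3.6, 0, 0.003, 0] th 1.46
[0.6, -3.5, 0, -0.0, 0] th 1.52
[0.8, -3.5, 0, -0.0, 0] th 1.58
[0.8, -2.5, 0, -0.0, 0] th 1.64
```

View pics/w11.png

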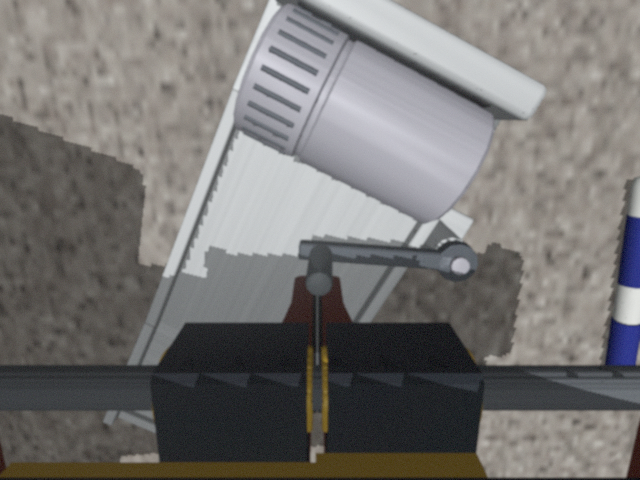

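step_arm(
  targets=[
    [-0.6, -3.5, 0.5, 0.048, 0],
    [-0.4, -3.5, 0, 0.044, 0],
    [-0.3, -3.5, 0, 0.044, 0],
    [-0.3, -3, 0, 0.044, 0],
    [0, -2.5, 0, 0.044, 0],
  ],
)

```text
time_s: 17.7
tool_pos: [0.6137, 0.0566, 0.0804]
tool_rot: [[1.0, 0.014, -0.026], [0.013, -1.0, -0.016], [-0.027, 0.015, -1.0]]
ft_force: [-0.2, -1.0, 0.2]
grip_width: 0.0004
```

```bash
python3 plan.py; python3 - <<'E'
from h import *
from station import *
cv2.imwrite('pics/w12.png',get_image('wrist')[:,:,::-1])
E
```

```text
t 17.7 tcpL [ 30.2 -10.1  80.4] alpha 12.7 F [-0.2 -1.   0.2] est theta 1.425 lat -0.2
[0.8, -3.6, 1.1, -0.04, 0] th 1.48
[0.7, -3.5, 1.1, -0.0, 0] th 1.54
[0.9, -3.5, 1.1, -0.0, 0] th 1.6
[0.3, -0.9, 0, -0.0, 0] th 1.66
[0.0, 0.0, 0, -0.0, 0] th 1.72
[0.0, 0.0, 0, -0.0, 0] th 1.78
[0.0, 0.0, 0, -0.0, 0] th 1.84
[0.0, 0.0, 0, -0.0, 0] th 1.9
```

View pics/w12.png

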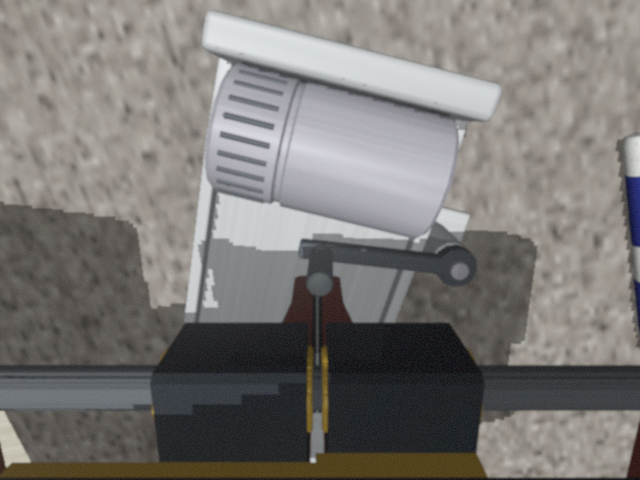

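step_arm(
  targets=[
    [0.3, -2, 0, 0, 0],
    [0.3, -2, 0, 0, 0],
    [0.3, -1.5, 0, 0, 0],
  ],
)

```text
time_s: 18.05
tool_pos: [0.6141, 0.0623, 0.0803]
tool_rot: [[0.999, 0.017, -0.028], [0.016, -1.0, -0.016], [-0.028, 0.015, -0.999]]
ft_force: [0.1, -0.6, 0.2]
grip_width: 0.0007
```

step_arm(
  targets=[
    [0.2, -1, 0, 0, 0],
  ],
)

```text
time_s: 18.15
tool_pos: [0.6142, 0.0634, 0.0803]
tool_rot: [[0.999, 0.018, -0.028], [0.017, -1.0, -0.016], [-0.028, 0.015, -0.999]]
ft_force: [-0.3, -1.0, 0.6]
grip_width: 0.0002
```

step_arm(
  targets=[
    [0.2, -1, 0, 0, 0],
  ],
)

```text
time_s: 18.25
tool_pos: [0.6143, 0.0642, 0.0803]
tool_rot: [[0.999, 0.018, -0.028], [0.018, -1.0, -0.016], [-0.028, 0.016, -0.999]]
ft_force: [-0.7, -6.0, 1.2]
grip_width: 0.0002
```

step_arm(
  targets=[
    [0.2, -1, 0, 0, 0],
  ],
)

```text
time_s: 18.35
tool_pos: [0.6143, 0.0644, 0.0803]
tool_rot: [[0.999, 0.019, -0.029], [0.019, -1.0, -0.018], [-0.029, 0.017, -0.999]]
ft_force: [-1.6, -8.2, 1.5]
grip_width: 0.0004
```

```bash
python3 plan.py|head -1
```

```text
t 18.35 tcpL [38.  -9.1 80.3] alpha 13.0 F [-1.6 -8.2  1.5] est theta 1.556 lat 0.3
```

step_arm(
  targets=[
    [0, 2, 0, 0, 0],
    [0, 4, 0, 0, 0],
    [0, 10, 0, 0, 0],
    [0, 15, 0, 0, 0],
    [0, 10, -15, 0, 0],
    [0, 5, -25, 0, 0],
    [0, 0, -30, 0, 0],
    [0, 0, -20, 0, 0],
  ],
)

```text
time_s: 19.15
tool_pos: [0.6164, 0.0137, 0.1735]
tool_rot: [[0.999, 0.017, -0.034], [0.017, -1.0, -0.016], [-0.034, 0.016, -0.999]]
ft_force: [0.1, -0.5, 0.2]
grip_width: 0.0007
```

```bash
python3 plan.py|head -1; python3 - <<'E'
from h import *
from station import *
cv2.imwrite('pics/w13.png',get_image('wrist')[:,:,::-1])
a=get_image('side')[:,:,::-1];cv2.imwrite('pics/s13.png',cv2.resize(a[190:310,240:400],None,fx=5,fy=5,interpolation=2))
E
```

```text
t 19.15 tcpL [-11.2 -21.6 173.5] alpha 12.9 F [ 0.1 -0.5  0.2] est theta 0.656 lat 11.4
```

View pics/w13.png

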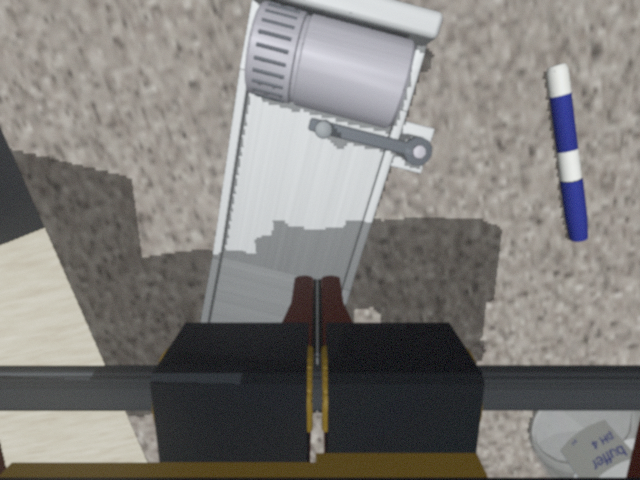

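View pics/s13.png

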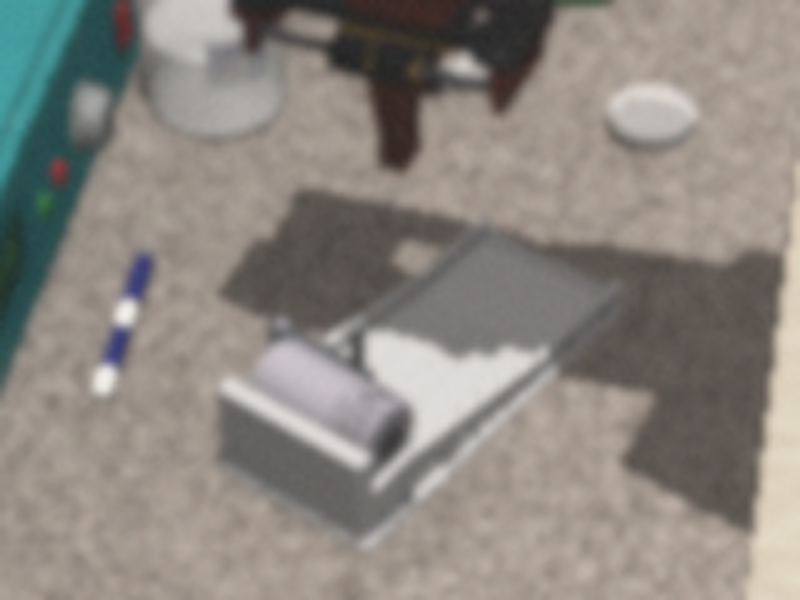

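```bash
python3 - <<'E'
from h import *
from station import *
p=np.load('pose2.npy');cw=calibration('wrist')
for n,q,z in [('pegtop',(322,129),.094),('armtip',(312,125),.058),('hub',(420,151),.062),('jarrear L',(293,103),.055),('jarrear R',(390,125),.055)]:
    l=W2L(p,ray(cw,q,z))[0];print(n,l.round(1),'th',np.arctan2(l[1]+66,53.5-l[0]).round(3))
print(sign_off())
E
```

```text
pegtop [55.3 -8.8 94. ] th 1.602
armtip [55.  -1.9 58. ] th 1.594
hub [ 54.8 -70.1  62. ] th -1.889
jarrear L [65.1 12.5 55. ] th 1.717
jarrear R [ 65.7 -49.   55. ] th 2.194
the job is handed in; nothing more can be done
None
```

The jar is in its seat against the stop, and the keeper arm lies straight across the ramp behind it. I handed the job in at about 19 s, with the gripper clear of everything.

- **Jar:** I pushed the steel jar up with two part-open fingertips at about 30 mm/s, slowing to about 15 mm/s at the crest. It dropped into the seat, and a gentle nudge met the stop at about 7.5 N. It stayed on the slope throughout and never rolled back.
- **Keeper:** I swung it with the closed fingertips on its peg until it met its end stop at about 8 N. The last wrist picture puts the arm at 1.59–1.60 rad, against 1.57 at end of travel. That difference is within measuring error.
- **Seating check:** In the same picture the jar lies square. Its rear edge measured at about x 65, where 61.5 is expected. I put the 3–4 mm difference down to the picture showing the curved edge of the jar, since the nudge had already met the stop.
- **Disagreement along the way:** My first fit of the ramp from the top camera was about 1° off in yaw and about 4 mm off at the stop end. I corrected it with wrist pictures before touching the keeper.
- **Bystanders:** I touched none of them. The marker, petri dish and green look-alikes stayed where they were as far as the later pictures show. I did not take a final overview picture of the whole bench.

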